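# Pulse the coffee grinder with its bayonet lid

### The arm

A 6-joint arm with a two-finger parallel gripper is mounted at the origin on a cart in front of the work surface, level with it; the furniture and walls round the work are solid. World frame = base frame: x ahead of the robot, y to its left, z up, the work surface at z = 0. Lengths are in mm, angles in rad, forces in N, time in s.
With the tool pointing down it reaches from about 300 to 750 mm from the base axis. Payload 8.5 kg.
Tool frame: the origin (TCP) lies at the very end of the fingers, on their centre line; the grasp point (between the pads) lies 19 mm behind it; z points along the fingers, y is the direction in which the jaws open and shut (so a half turn about z gives the same grasp; the last joint's range is limited). The gripper opens to 85 mm and grips with 20 to 120 N. Pads are 22 mm wide; open, the fingers measure 114 mm over their backs; the gripper's body (76 mm by 85 mm) begins 54 mm behind the grasp point. The pads swing forward as they close: fully open they stand 13 mm farther back than shut.
Start: joints at [1.008, 0.381, 1.297, -0, 1.464, -0.215], TCP at [187.447, 517.053, 231.322] pointing down, gripper open.
Joint ranges: [-3.11, 3.11], [-0.89, 2.33], [0.22, 2.48], [-1.42, 4.56], [0.17, 2.85], [-2.88, 2.88]. Speed limits (rad/s): [2.39, 2.39, 3.14, 3.14, 3.14, 3.14].

### API

Orientations are given as a rotation vector (axis times angle).
In Python, from rig import goto, move_l, move_j, release, close_gripper, pause, inverse_kinematics, state, get_image, Unreachable, close_job, boxes_of, trace, spot_point gives the robot as it stands. Calls block until the motion is done:
- goto(position, orientation): joint-space move of the TCP to a pose.
- move_l(position, vel=150, rot=None, contact_N=None): straight line of the TCP; rot=None keeps the orientation; vel is the mean speed in mm/s. With contact_N (N) it stops when the force on the tool has changed by that much, and returns True; else False.
- move_j(angles): joint-space move.
- release() and close_gripper(force=None): open the fingers fully, or close them until they stop; force is the grip in N (None keeps the last).
- pause(seconds).
- inverse_kinematics(position, orientation): joint angles nearest the present ones, or None.
- state(): the state.
- get_image(name): name is "side" or "top"; returns a dict with "color" (480x640x3 uint8, red, green, blue), "range_z" (480x640 float32, mm along the optical axis (not along the pixel's ray), 0 where there is no reading), "vertical_fov" (degrees; the focal length in pixels is half the picture's height over the tangent of half this angle, whatever the lens; pixels are square), "cx", "cy" (the principal point, pixels), "k1" (the pictures are not rectified: a ray, as slopes to the right and down, at radius r is drawn at 1 + k1 r^2 times it, then the intrinsics apply), "position" and "orientation" of the camera in the world. Camera axes: x right, y down, z forward; pixel columns grow to the right and rows downward; lengths in mm; the calibration is good to about 2 mm. A picture is of the moment at which its call begins.
A pose or a line that the arm cannot do raises Unreachable and nothing moves.
- close_job(): hands the job in, once; it reports no verdict.
Trained networks look in a picture, given as the dict that the camera call returned (one of the last four; its "shot" number tells which), for a name from the list of things; names that differ only in an ending like _2 or _b are one class to them, and where a whole thing is asked for, a point or a joint stands for the part that bears it (a point fixed in the world has none). Each returns a list of dicts, best first, with "score" (0 to 1); they miss things now and then, are a little off and sometimes report something else, mostly with a low value. They report only what shows in the picture. A call takes as long as a camera call. They do not tell look-alikes from the thing itself.
- boxes_of(picture, target): "rect" ([left, top, right, bottom] in pixels, round what is visible of it).
- trace(picture, target): "pixels" (480x640 bool, what is visible of it) and "rect" ([left, top, right, bottom] in pixels, round what is visible of it).
- spot_point(picture, target): "pixel" ([column, row] in pixels: a listed point, or the origin of a listed thing).
The state is a dict: "t": time; "joint_positions": joint angles; "qvel": joint speeds; "joint_torque": joint torques, N m; "position": TCP position; "tool_rot": TCP orientation; "ft_force": force on the tool from outside, world axes, zero at the start; "moment": the same for the moment, N m; "gripper_width": finger opening in mm.
Only numpy, scipy, OpenCV 4.12 (cv2) and the standard library are available. Lean on these libraries where they do the work, as an engineer would, in place of code of your own. Each camera call takes 0.05 s, during which the arm holds its last target. There are 200 camera calls.

### The job

Lift the grinder lid up and off its hook, set it straight down into the coffee grinder with its two lugs in the entry slots until it is fully home, then twist it clockwise (seen from above) to the yellow pulse mark, half way to the lock, and hold it there against the spring: finish still gripping the lid. Never turn it on into the red lock zone, and leave the other things on the worktop where they are.

Things in the scene. Friction and masses are not known exactly. Their poses are not given: they have to be found in the camera images.
- lid_grip (a point): Centre of the lid's orange grip bar: 12 mm thick (x), 64 long (y), 34 high (z). The lid (about 0.14 kg) starts hanging upright on the hook, axes as the stand's; z up. Below the bar, between two legs, is a slot 46 wide (y) and 19 high, open along x: the hook passes through it. The black round flange under the slot, 86 across, 8 thick, has its underside 44 mm below this point.
- lid: The same lid, same axes; origin on its axis at the flange's underside. Below that: a round plug 58 mm across, 20 deep, tapered to 50 at its foot, and two orange lugs on the +y and -y sides (in line with the bar), 14 wide, reaching 36.5 from the axis, 7.5 to 14.5 below the flange. A half turn makes no difference. White lines on the flange at the bar's ends show the lugs.
- hook_stand: Fixed hook stand, origin on the worktop below the hook's seat, z up; wooden base 115 x 90 x 10 mm. The hook is a flat steel strap, 16 wide (y), 4 thick, from a post 68 mm behind (+x), pointing to the stand's -x. Its tip, 13 mm in front of the seat, turns up 6 mm above the strap; nothing on the stand is higher. The bar rests across the strap.
- hook_seat (a point): Top of the strap where the lid's bar rests, 130 mm above the worktop; axes as the stand. To take the lid off: raise it about 10 mm (it clears the tip from 6 mm; the flange meets the strap at 15), draw it 60 mm or more to the stand's -x, and only then raise it further, for its flange reaches under the strap.
- grinder: Fixed black coffee grinder with a dark steel collar 100 mm across; origin at the centre of its underside, z up. Marks on the collar's top, on both sides: white at the entry slots (+y and -y), yellow (pulse) 40 degrees clockwise from there, a red zone at 60 to 80 degrees (lock). A stop keeps the lid from turning anticlockwise.
- grinder_mouth (a point): Centre of the collar's flat top, 110 mm above the worktop; axes as the grinder. The flange rests on it when home (bar's centre 44 mm above this). Mouth 62 mm across; two slots for the lugs, 21 wide, out to 39 mm from the axis, at +y and -y: the lid enters with its y parallel to the grinder's, either way round. Lugs then turn under 5 mm lips, with 2.5 mm play in height.
- pulse_ring (a joint): Sprung ring in the grinder that the lugs push: 0 at rest, positive clockwise, rad, stop at 1.2. It follows the lid after about 0.1 rad of play: lid turned 40 degrees (0.70 rad) reads about 0.6. It pushes back with 0.06 N m at 0, 0.12 at 0.6, and turns the lid back if let go. Above 0.95 the lock clicks in (red zone).
- salt_shaker: grey and clear salt shaker, 44 mm across, 90 mm tall; origin at the centre of its underside; a bystander
- teaspoon: steel teaspoon, 137 x 28 x 13 mm, lying flat; origin at the centre of its underside; a bystander
- tea_mug: white mug with a dark band, 90 mm across (128 with its handle), 107 mm tall; origin at the centre of its underside; a bystander
- bean_tin: turquoise food tin, 75 mm across, 110 mm tall; origin at the centre of its underside; a bystander
- scissors: blue-handled scissors lying flat, 87 x 199 x 9 mm; origin at the centre of its underside; a bystander
Things that resemble listed ones, but are neither listed nor needed, are in the scene too. Leave any pink look-alike of the lid alone.

How it is judged (in metres and radians):
On the way, in this order (a step that is already met when the one before it is completed fails the run):
1. the lid is off the hook, clear of the stand and in the air (horizontal distance between lid_grip and hook_stand above 0.05 m and contact force between lid and hook_stand below 0.05 N and height (world z) of lid_grip above 0.12 m and contact force between lid and the fingers above 1 N), for 0.2 s.
2. the lid is fully home in the collar, its lugs in the slots, not yet twisted (z of lid_grip in the frame of grinder between 0.15 and 0.158 m and horizontal distance between lid_grip and grinder below 0.006 m and angle between lid_grip's own z axis and vertical below 0.1 rad and angle between the y axis of lid_grip and the y axis of grinder, either way round below 0.3 rad and value of joint pulse_ring below 0.25 rad), for 0.1 s.
At the end, for the whole second after the job is handed in: The lid is home in the collar (within 4 mm in height, 6 mm off the axis, tilt under 0.1 rad), turned 0.50 to 0.90 rad (about 29 to 51 degrees) from the entry slots, with the switch ring pushed to 0.35 to 0.88, and gripped by the fingers (over 2 N) (z of lid_grip in the frame of grinder between 0.15 and 0.158 m and horizontal distance between lid_grip and grinder below 0.006 m and angle between lid_grip's own z axis and vertical below 0.1 rad and angle between the y axis of lid_grip and the y axis of grinder, either way round between 0.5 and 0.9 rad and value of joint pulse_ring between 0.35 and 0.88 rad and contact force between lid and the fingers above 2 N); the arm keeps its last pose, push and grip.
It fails at once if the lid is turned into the lock (ring above 0.95) (value of joint pulse_ring above 0.95 rad).
It fails at once if a bystander is moved more than 30 mm (distance of any of salt_shaker, teaspoon, tea_mug, bean_tin, scissors from where it was at the start of the episode above 0.03 m).
It also fails if it takes over 45 s, if anything falls off the work surface, if the arm or the gripper's body presses on something with over 40 N, if the wrist force passes 120 N, or if a joint passes its speed limit or range.

## Working session

There is one attempt and no reset: what is moved stays moved. The work goes in short steps, each a Python script; the robot and the scene stay as the last script left them, time stands still between calls to the robot, and variables do not carry over. Pictures are saved under pics/ and viewed, about 8 in all and at most 12, crops included, and the job is handed in when it is done.

```bash
mkdir -p pics
cat > h.py <<'E'
import numpy as np, cv2
from scipy.spatial.transform import Rotation as R
from rig import *
def rot(p):
    o=np.array(p["orientation"],float); return R.from_rotvec(o).as_matrix() if o.size==3 else (o if o.shape==(3,3) else R.from_quat(o).as_matrix())
def K(p):
    f=240/np.tan(np.radians(p["vertical_fov"])/2); return np.array([[f,0,p["cx"]],[0,f,p["cy"]],[0,0,1.]]),np.array([p["k1"],0,0,0,0.])
def rays(p,px):
    k,d=K(p); s=cv2.undistortPoints(np.array(px,float).reshape(-1,1,2),k,d).reshape(-1,2)
    return np.c_[s,np.ones(len(s))]
def pts(p,px):   # by depth
    px=np.array(px,float).reshape(-1,2); i=np.round(px).astype(int)
    z=p["range_z"][i[:,1],i[:,0]]; return (rays(p,px)*z[:,None])@rot(p).T+np.array(p["position"])
def onz(p,px,z):
    r=rays(p,px)@rot(p).T; c=np.array(p["position"]); return c+r*((z-c[2])/r[:,2])[:,None]
def proj(p,X):
    k,d=K(p); c=(np.array(X,float).reshape(-1,3)-p["position"])@rot(p); return cv2.projectPoints(c,np.zeros(3),np.zeros(3),k,d)[0].reshape(-1,2)
def save(p,n,crop=None,s=1):
    im=p["color"][...,::-1]
    if crop: l,t,r,b=crop; im=im[t:b,l:r]
    cv2.imwrite("pics/"+n,cv2.resize(im,None,fx=s,fy=s,interpolation=cv2.INTER_CUBIC))
E
python3 - <<'E'
from h import *
for n in("side","top"):
    p=get_image(n); save(p,n+"0.png"); print(n,p["position"],p["orientation"],p["vertical_fov"],p["k1"])
    for t in("lid_grip","lid","hook_stand","hook_seat","grinder","grinder_mouth"):
        for q in spot_point(p,t)[:3]: 
            c=np.clip(q["pixel"],0,[639,479]);print(t,np.round(q["pixel"],1),round(q["score"],2),pts(p,c).round(0))
print(state())
E
```

```text
side [  37.00242013 -887.75459959 1070.22909979] [-2.27745031  0.60261745 -0.24985135] 44.80087122652 -0.14029236893701164
lid_grip [288.7 181.6] 0.92 [[508. 160. 157.]]
lid_grip [287.3 173.3] 0.44 [[516. 183. 164.]]
lid [288.8 191.6] 0.69 [[514. 175. 111.]]
lid [289.8 184.9] 0.51 [[509. 156. 149.]]
hook_stand [290.3 220.2] 0.61 [[514. 179.   8.]]
hook_seat [283.8 184.4] 0.8 [[503. 179. 136.]]
grinder [351.5 303.9] 0.86 [[ 484. -190.   61.]]
grinder [348.1 271.3] 0.63 [[ 517. -119.   84.]]
grinder_mouth [350.1 274.1] 0.74 [[ 515. -131.   87.]]
top [ 241.03540404    5.42789579 1342.28489721] [-2.00743329  2.19493005 -0.26393788] 47.442964197683835 -0.15928046562869622
lid_grip [182.9 251.7] 0.86 [[575. 298.  86.]]
lid_grip [227.9 266. ] 0.68 [[513. 180. 162.]]
lid [187.6 252.7] 0.76 [[573. 288.  81.]]
lid [229.3 267. ] 0.74 [[510. 177. 165.]]
hook_stand [239.  280.1] 0.95 [[490. 164. 113.]]
hook_seat [228.6 269.5] 0.89 [[511. 183. 135.]]
grinder [368.2 273.3] 0.73 [[ 485. -136.   84.]]
grinder_mouth [370.5 264.5] 0.74 [[ 503. -143.   93.]]
{'t': 0.7, 'joint_positions': array([ 1.00770003e+00,  3.80577968e-01,  1.29739521e+00,  4.55761652e-06,
        1.46360118e+00, -2.15308074e-01]), 'qvel': array([ 0.00059222, -0.00036681, -0.00151112, -0.00068633, -0.00061219,
       -0.00270075]), 'joint_torque': array([ 2.03879383e-03, -4.48250663e+01, -2.31449372e+01, -7.29763360e-05,
        3.70288963e-04,  1.17803674e-05]), 'position': array([187.44589522, 517.05317948, 231.33585561]), 'tool_rot': array([5.43555596e-01, 3.09420982e+00, 2.92878239e-05]), 'ft_force': array([ 0.45445828,  0.3775012 , -0.09790422]), 'moment': array([0.00384547, 0.01399567, 0.00871333]), 'gripper_width': 85.50260117555895}
```

View pics/side0.png

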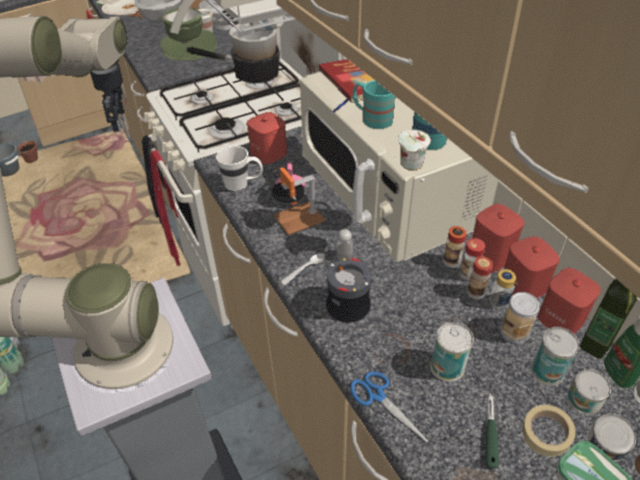

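View pics/top0.png

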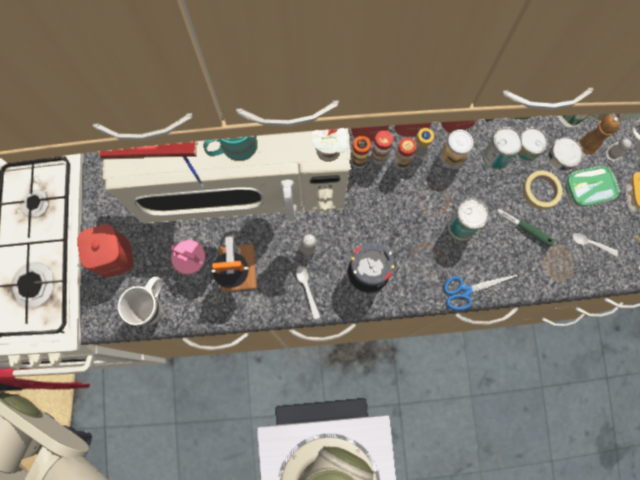

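```bash
cat > m.py <<'E'
from h import *
def cloud(p,box):
    l,t,r,b=box; u,v=np.meshgrid(np.arange(l,r),np.arange(t,b)); px=np.c_[u.ravel(),v.ravel()]
    return px,pts(p,px),p["color"][px[:,1],px[:,0]].astype(int)
def orange(c): return (c[:,0]>150)&(c[:,0]-c[:,2]>90)&(c[:,1]>40)&(c[:,1]<150)
E
python3 - <<'E'
from m import *
for n,bl,bg in(("top",(205,228,262,295),(340,235,405,300)),("side",(265,155,325,240),(322,255,380,325))):
    p=get_image(n); save(p,n+"_l.png",bl,6); save(p,n+"_g.png",bg,8)
    px,X,c=cloud(p,bl); m=orange(c)&(X[:,2]>125)&(X[:,2]<185)
    r=cv2.minAreaRect(onz(p,px[m],172)[:,:2].astype(np.float32)) 
    print(n,m.sum(),X[m].mean(0).round(1),np.percentile(X[m][:,2],[5,50,95]).round(1),"rect@z172",r)
    Xt=X[m&(X[:,2]>np.percentile(X[m][:,2],95)-8)][:,:2]; e,v=np.linalg.eigh(np.cov(Xt.T)); print("bar top",len(Xt),Xt.mean(0),"yaw of y", np.degrees(np.arctan2(-v[0,1],v[1,1])),2*e**.5*1.73)
    px,X,c=cloud(p,bg); m=(abs(X[:,2]-110)<6); P=X[m]
    (cx,cy),rr=cv2.minEnclosingCircle(P[:,:2].astype(np.float32)); print("collar",m.sum(),P[:,2].mean(),cx,cy,rr)
    Q=onz(p,px,110); hsv=cv2.cvtColor(c.astype(np.uint8)[None],cv2.COLOR_RGB2HSV)[0].astype(int)
    rd=np.hypot(Q[:,0]-cx,Q[:,1]-cy)
    for nm,k in(("white",(hsv[:,1]<50)&(hsv[:,2]>140)),("yellow",(abs(hsv[:,0]-26)<7)&(hsv[:,1]>110)&(hsv[:,2]>120)),("red",((hsv[:,0]<8)|(hsv[:,0]>172))&(hsv[:,1]>120)&(hsv[:,2]>110))):
        k=k&(rd<56)&(rd>25); print(nm,[(q[:2].round(1).tolist(),round(float(np.degrees(np.arctan2(q[1]-cy,q[0]-cx))))) for q in Q[k]])
    bs=trace(p,"hook_stand")[:1]
    for q in bs:
        v,u=np.nonzero(q["pixels"]); B=pts(p,np.c_[u,v]); lo=B[(B[:,2]>4)&(B[:,2]<16)]; print("base",len(lo),cv2.minAreaRect(lo[:,:2].astype(np.float32)))
a=cv2.imread("pics/top_l.png");b=cv2.imread("pics/top_g.png");h=400
cv2.imwrite("pics/m1.png",np.hstack([cv2.resize(a,(340,h)),cv2.resize(b,(400,h))]))
a=cv2.imread("pics/side_l.png");b=cv2.imread("pics/side_g.png")
cv2.imwrite("pics/m2.png",np.hstack([cv2.resize(a,(282,h)),cv2.resize(b,(331,h))]))
E
```

```text
top 111 [515.1 185.7 163.5] [157.6 163.8 168.5] rect@z172 ((513.6712646484375, 181.9744110107422), (64.40328979492188, 11.418906211853027), 88.60804748535156)
bar top 91 [515.15895138 184.85278342] yaw of y -2.5260097842127975 [10.33950348 64.39409216]
collar 812 110.19646281468297 503.72393798828125 -145.28973388671875 50.267005920410156
white [([556.8, -162.9], -18), ([554.4, -162.6], -19), ([554.2, -164.9], -21), ([552.9, -124.7], 23), ([550.7, -122.1], 26), ([550.5, -124.4], 24), ([548.7, -117.2], 32), ([548.3, -121.9], 28), ([548.1, -124.2], 25), ([546.5, -114.6], 36), ([544.3, -112.0], 39), ([540.9, -123.4], 30), ([540.0, -106.9], 47), ([528.0, -187.8], -60), ([527.8, -190.2], -62), ([527.5, -192.5], -63), ([525.6, -187.5], -63), ([525.4, -189.9], -64), ([525.2, -192.2], -65), ([523.2, -187.3], -65), ([523.0, -189.6], -66), ([522.8, -191.9], -68), ([520.8, -187.0], -68), ([520.6, -189.3], -69), ([520.4, -191.6], -70), ([516.9, -123.2], 59), ([515.0, -118.3], 67), ([514.8, -120.6], 66), ([512.6, -118.0], 72), ([512.4, -120.3], 71), ([510.4, -115.5], 77), ([510.2, -117.8], 77), (
[... 7689 characters left out ...]
), ([537.5, -118.2], 40), ([539.5, -119.3], 38), ([541.5, -120.4], 35), ([461.5, -171.8], -150), ([463.4, -172.8], -147), ([465.3, -173.9], -145), ([467.2, -175.0], -142), ([469.1, -176.1], -140), ([460.1, -174.3], -148), ([462.0, -175.3], -146), ([463.9, -176.4], -143), ([465.8, -177.5], -141), ([467.6, -178.6], -138), ([469.5, -179.6], -136), ([471.4, -180.7], -133), ([473.3, -181.8], -130), ([475.2, -182.9], -128), ([462.4, -178.9], -142), ([464.3, -180.0], -140), ([466.2, -181.0], -137), ([468.1, -182.1], -135), ([470.0, -183.2], -132), ([471.8, -184.3], -130), ([473.7, -185.3], -127)]
base 886 ((541.17578125, 179.009521484375), (99.43327331542969, 117.66503143310547), 88.88236236572266)
```

View pics/m1.png

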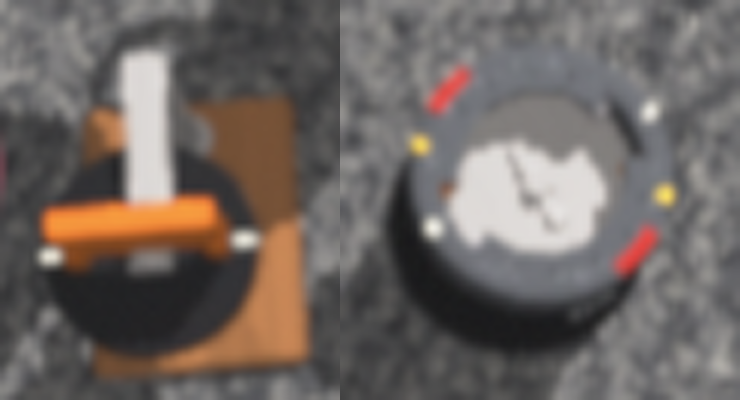

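View pics/m2.png

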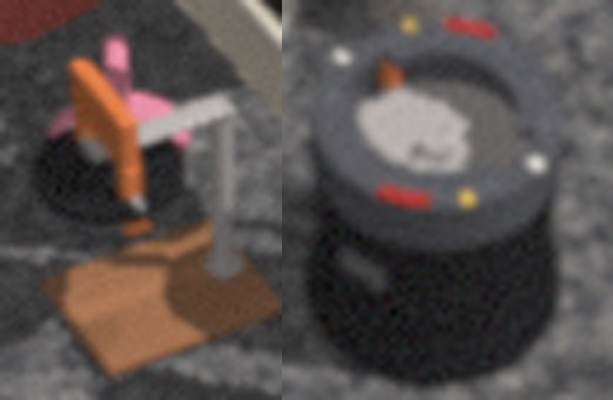

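```bash
cat >> m.py <<'E'
def ori(deg):
    a=np.radians(deg); c,s=np.cos(a),np.sin(a)
    return R.from_matrix(np.array([[-s,c,0],[c,s,0],[0,0,-1.]])).as_rotvec()
def st():
    s=state(); print("t%.1f"%s["t"],s["position"].round(1),s["ft_force"].round(1),s["moment"].round(2),"w%.1f"%s["gripper_width"],s["joint_positions"].round(2))
E
python3 - <<'E'
from m import *
p=get_image("top"); print("microwave front",pts(p,[[230,222],[230,214],[230,190],[230,170]]).round(0).tolist())
print(inverse_kinematics([503,-146,147],ori(23.7)),inverse_kinematics([503,-146,147],ori(-16)))
goto([513.5,182.5,260],ori(-1.4)); st()
release(); move_l([513.5,182.5,190],vel=150)
print(move_l([513.5,182.5,140.5],vel=60,contact_N=8)); st()
p=get_image("side"); save(p,"s1.png",(240,120,340,240),4)
E
```

```text
microwave front [[665.0, 193.0, 3.0], [675.0, 187.0, 39.0], [682.0, 163.0, 188.0], [692.0, 149.0, 279.0]]
[-5.08760708e-01  4.14526494e-01  1.50683933e+00 -4.44089210e-16
  1.22022683e+00 -9.22403741e-01] [-5.08760708e-01  4.14526494e-01  1.50683933e+00 -4.44089210e-16
  1.22022683e+00 -2.29508028e-01]
t2.7 [513.1 183.3 260. ] [-0.6  0.4 -1.1] [-0.04  0.07  0.01] w85.7 [0.13 0.35 1.26 0.   1.53 0.15]
False
t4.5 [513.7 182.5 140.8] [-0.3 -0.3  0.5] [-0.06  0.01 -0.02] w85.3 [ 0.12  0.45  1.46 -0.    1.23  0.15]
```

View pics/s1.png

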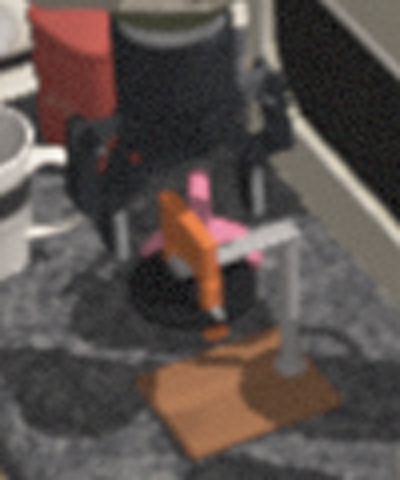

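Run:
```python
from m import *
close_gripper(60); st()
x,y,z=513.5,182.5,140.5
p=get_image("top"); save(p,"t2.png",(195,220,275,300),5)
s=state(); w=s["gripper_width"]
if 8<w<16:
    move_l([x,y,z+10],vel=40); st()
    d=np.array([np.cos(np.radians(-1)),np.sin(np.radians(-1))])*70
    move_l([x-d[0],y-d[1],z+10],vel=80); st()
    move_l([x-d[0],y-d[1],z+75],vel=100); st()
```

```text
t5.2 [513.8 182.5 140.8] [0.1 0.3 2.5] [-0.03 -0.05  0.01] w10.6 [ 0.12  0.45  1.46 -0.    1.23  0.15]
t5.6 [513.4 182.5 150.6] [-0.5 -0.4 -2. ] [-0.02  0.02  0.03] w10.7 [0.12 0.44 1.44 0.   1.25 0.15]
t6.7 [444.  183.7 150.5] [ 0.2 -0.3 -2. ] [-0.01 -0.05  0.04] w10.9 [ 0.15  0.34  1.62 -0.    1.18  0.17]
t7.5 [443.3 183.7 214.9] [-0.5  0.3 -2.2] [-0.01 -0.01 -0.02] w10.7 [ 0.15  0.27  1.51 -0.    1.36  0.17]
```

Run:
```python
from m import *
move_l([443,0,215],vel=150,rot=ori(12)); 
move_l([503,-146.5,215],vel=150,rot=ori(23.7)); move_l([503,-146.5,185],vel=60); st()
for n,b in(("top",(320,220,420,310)),("side",(300,230,400,330))):
    p=get_image(n); save(p,n+"3.png",b,4); 
    for t in("lid","lid_grip","grinder_mouth"): print(n,t,[(np.round(q["pixel"],1),round(q["score"],2)) for q in spot_point(p,t)[:2]])
    print("predict lid_grip",proj(p,[[503,-146.5,191.2],[503,-146.5,147],[503,-146.5,110]]).round(1).tolist())
    l,t,r,bb=b; px,X,c=cloud(p,b)
    m=orange(c)&(X[:,2]>150); print("orange",m.sum(),X[m].mean(0).round(1)); np.save(n+"_or.npy",np.c_[px[m],X[m]])
    # flange top z ~ 155.2
    m=(abs(X[:,2]-155)<5); Q=onz(p,px[m],155)[:,:2]; print("flange",m.sum(),cv2.minEnclosingCircle(Q.astype(np.float32)))
    m=(abs(X[:,2]-155)<8)&(c.min(1)>130); print("white",[(q[:2].round(1).tolist()) for q in onz(p,px[m],155)])
    m=(abs(X[:,2]-110)<5); Q=X[m][:,:2]; print("collar",m.sum(),cv2.minEnclosingCircle(Q.astype(np.float32)))
a=[cv2.resize(cv2.imread(f"pics/{n}3.png"),(400,380)) for n in("top","side")]; cv2.imwrite("pics/m3.png",np.hstack(a))
```

```text
t10.7 [ 503.1 -146.6  185. ] [ 0.2 -0.1 -1.4] [-0.02 -0.   -0.01] w10.9 [-0.51  0.37  1.45 -0.    1.32 -0.92]
top lid [(array([186.2, 255.7]), 0.56)]
top lid_grip []
top grinder_mouth []
predict lid_grip [[376.3, 254.8], [374.3, 259.4], [372.6, 263.0]]
orange 0 [nan nan nan]
flange 7 ((536.5083618164062, -123.9945297241211), 3.2023863792419434)
white [[536.7, -121.7], [536.5, -123.9], [534.0, -125.9]]
collar 0 ((0.0, 0.0), 0.0)
side lid [(array([348.9, 260. ]), 0.97), (array([290.8, 183. ]), 0.65)]
side lid_grip [(array([288.5, 170.7]), 0.74), (array([351.5, 249.2]), 0.56)]
side grinder_mouth [(array([349.8, 271.1]), 0.9)]
predict lid_grip [[350.1, 247.8], [349.7, 262.1], [349.4, 273.6]]
orange 96 [ 510.3 -169.3  193.5]
flange 620 ((498.9031677246094, -149.03890991210938), 44.170894622802734)
white [[516.0, -175.9], [517.8, -177.0], [514.4, -178.4], [516.3, -179.5], [518.2, -180.5]]
collar 465 ((563.345458984375, -126.32151794433594), 115.9856185913086)<stdin>:9: RuntimeWarning: Mean of empty slice.
  ret = um.true_divide(
```

View pics/m3.png

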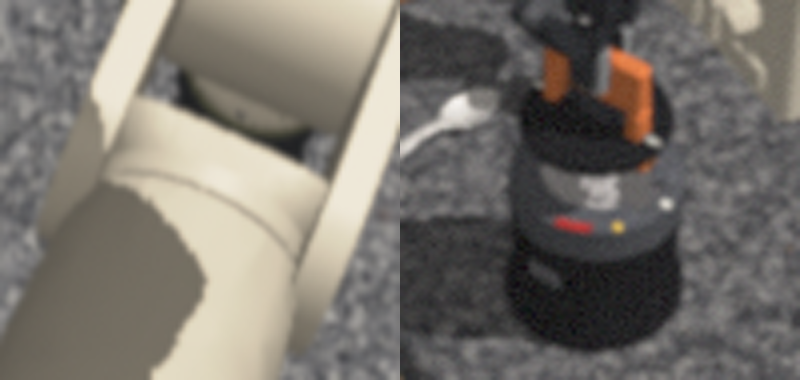

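Run:
```python
from m import *
p=get_image("side"); px,X,c=cloud(p,(300,230,400,330))
a=np.radians(23.7); ex=np.array([np.cos(a),np.sin(a)]); ey=np.array([-np.sin(a),np.cos(a)]); C=np.array([503.1,-146.6])
m=orange(c)&(X[:,2]>150); x=(X[m][:,:2]-C)@ex; y=(X[m][:,:2]-C)@ey
print("x",np.percentile(x,[2,10,50,90,98]).round(1),"y",np.percentile(y,[0,2,5,50,95,98,100]).round(1),"z",np.percentile(X[m][:,2],[2,50,98]).round(1))
# model: predicted corners of bar vs image
L=[[sx*6,sy*32,z] for sx in(-1,1) for sy in(-1,1) for z in(-17,17)]
W=[[*(C+ex*l[0]+ey*l[1]),191.2+l[2]] for l in L]
im=cv2.resize(p["color"][230:310,310:390][...,::-1],None,fx=7,fy=7,interpolation=cv2.INTER_CUBIC)
d=lambda q:(int((q[0]-310+.5)*7),int((q[1]-230+.5)*7))
for q in proj(p,W): cv2.circle(im,d(q),3,(255,255,0),-1)
t=np.linspace(0,2*np.pi,80)
for z,r,col in((155.2,43,(0,255,0)),(147.2,43,(0,255,0)),(110,50,(255,0,255)),(110,31,(255,0,255))):
    for q in proj(p,np.c_[C[0]+r*np.cos(t),C[1]+r*np.sin(t),0*t+z]): cv2.circle(im,d(q),1,col,-1)
cv2.imwrite("pics/m4.png",im)
```

```text
x [-8.  -6.9 -3.1  1.6  3.7] y [-491.3  -31.8  -31.2  -27.4   -9.4   -6.6   -5. ] z [162.2 202.6 209.1]
```

View pics/m4.png

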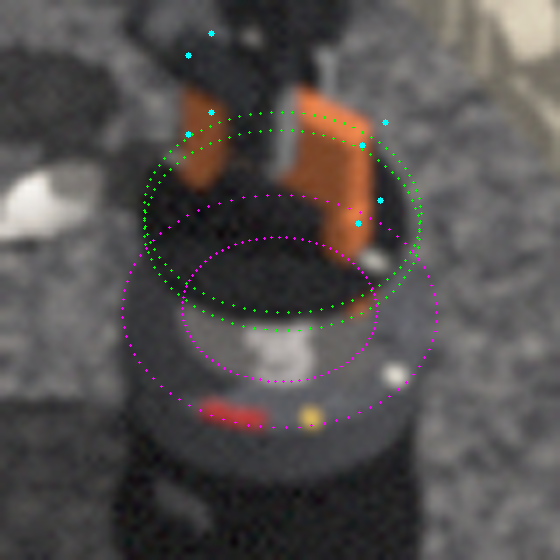

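Run:
```python
from m import *
st()
print(move_l([503,-146.5,147.5],vel=25,contact_N=8)); st()
```

```text
t11.1 [ 503.  -146.5  185.1] [-0.9  0.2 -2.6] [ 0.06  0.02 -0.01] w11.0 [-0.51  0.37  1.45 -0.    1.32 -0.92]
False
t12.8 [ 503.2 -146.6  148. ] [-0.6  0.3  5.6] [ 0.05  0.38 -0.01] w11.0 [-0.51  0.41  1.51 -0.    1.22 -0.92]
```

Run:
```python
from m import *
print(move_l([503,-146.5,146.3],vel=5,contact_N=10)); st(); pause(.3)
move_l([503,-146.5,147.3],vel=10); pause(.3); st()
for a in(14,4,-6):
    move_l([503,-146.5,147.3],vel=15,rot=ori(a)); st()
p=get_image("side"); save(p,"s5.png",(310,230,390,310),7)
```

```text
True
t13.1 [ 503.2 -146.6  147.9] [-1.3 -0.4  5.5] [ 0.13  0.47 -0.03] w10.8 [-0.51  0.41  1.51 -0.    1.22 -0.92]
t13.9 [ 503.2 -146.6  148. ] [-1.2  1.8  7.6] [ 0.21  0.54 -0.  ] w10.8 [-0.51  0.41  1.51  0.    1.22 -0.92]
t14.2 [ 503.3 -146.9  148. ] [-0.6 -0.8  5.9] [ 0.07  0.43 -0.04] w11.1 [-0.51  0.41  1.51 -0.    1.22 -0.75]
t14.5 [ 503.2 -146.8  147.9] [-0.3 -0.3  6.9] [0.17 0.44 0.02] w11.0 [-0.51  0.41  1.51 -0.    1.22 -0.58]
t14.9 [ 503.2 -146.7  147.9] [-0.8  0.4  7.2] [ 0.18  0.41 -0.05] w10.5 [-0.51  0.41  1.51 -0.    1.22 -0.4 ]
```

View pics/s5.png

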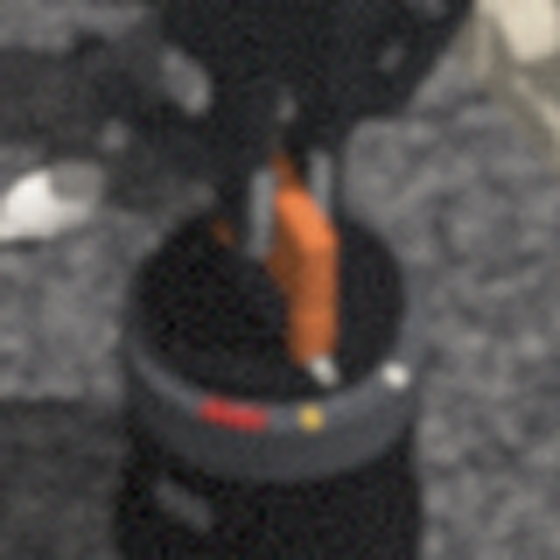

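The picture shows the lid seated flush in the collar. Its white line, at about (322,370), is between the white mark (397,377) and the yellow mark (312,417), so I'll finish the turn.

Run:
```python
from m import *
move_l([503,-146.5,147.3],vel=15,rot=ori(-15.5)); pause(.5); st()
print("tool yaw",np.degrees(np.arctan2(*(R.from_rotvec(state()["tool_rot"]).as_matrix()[[1,0],1]))))
p=get_image("side"); save(p,"s6.png",(310,230,390,310),7)
px,X,c=cloud(p,(325,255,380,300)); Q=onz(p,px,118)
m=(c.min(1)>110)&(abs(X[:,2]-118)<6)&(np.hypot(Q[:,0]-502,Q[:,1]+146)<44); q=Q[m][:,:2]
print(q.round(1).tolist(), "lid yaw",np.degrees(np.arctan2(q[:,0].mean()-501.8,-(q[:,1].mean()+146.1))) if m.any() else None)
```

```text
t15.7 [ 503.2 -146.6  147.9] [0.1 0.7 6.9] [ 0.24  0.4  -0.07] w10.6 [-0.51  0.41  1.51  0.    1.22 -0.24]
tool yaw -15.507703206334885
[[494.7, -175.5], [491.3, -176.9], [493.2, -178.0], [495.1, -179.0], [489.8, -179.4], [491.7, -180.4], [493.6, -181.5], [490.2, -182.9], [492.1, -184.0]] lid yaw -15.647185645557869
```

View pics/s6.png

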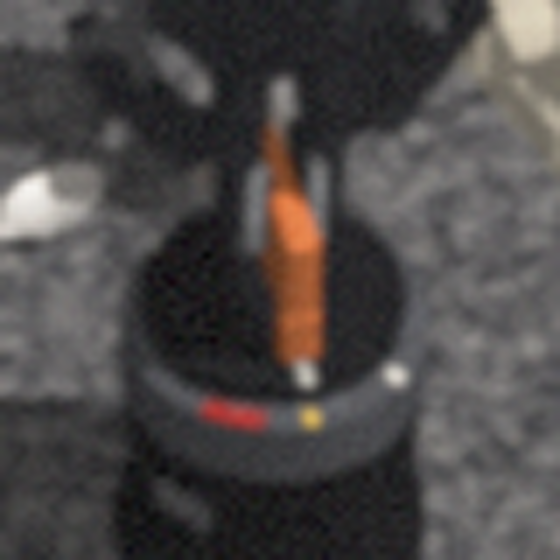

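The lid's white line (305,375) now points at the yellow mark (312,417). The measured lid yaw of -15.6° matches the tool yaw, which is about 39–40° from the slots. I'm handing in.

```bash
python3 -c "
from m import *
close_job(); st()"
```

```text
the job is handed in; nothing more can be done
the job is handed in; nothing more can be done
```

I lifted the lid off its hook, set it down into the grinder with its lugs in the slots, and twisted it clockwise to the yellow pulse mark. I then handed the job in with the gripper still holding it at 60 N. `close_job` reports no verdict, so I can't confirm it passed.

- **Time:** the last reading before hand-in was 15.7 s, well inside the 45 s limit.
- **Seating:** the flange sits flush on the collar in the picture. The TCP height puts the centre of the grip bar at about 154 mm, with the tool pressing down at about 7 N.
- **Twist:** the lid's white line gives a yaw of -15.6°, and the tool reads -15.5°. That is about 39° (0.68 rad) from the entry slots, pointing at the yellow mark and well short of the red zone.
- **Ring:** the pulse ring can't be read directly. From the lid angle it should be near 0.58 rad, and the measured wrist moment of -0.07 N m about the vertical is somewhat below the 0.12 expected there, probably from friction and sensor noise.
- **Disagreements:** the two cameras placed the grinder about 3 mm apart, so I used the average, and the lid went in without jamming. A sideways moment of about 0.4–0.5 N m stayed while it was pressed down, which suggests slightly one-sided contact.
- **Bystanders:** the arm met no contact other than the lid, but I did not measure the bystanders again afterwards.

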